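# Make up two repair kits from the bench stock

### The arm

A 7-joint arm with a two-finger parallel gripper is mounted at the origin on a cart in front of the work surface, level with it; the furniture and walls round the work are solid. World frame = base frame: x ahead of the robot, y to its left, z up, the work surface at z = 0. Lengths are in m, angles in rad, forces in N, time in s.
With the tool pointing down it reaches from about 0.425 to 1.025 m from the base axis. Payload 9.4 kg.
Tool frame: the origin (TCP) lies on the centre line of the jaws, within the pads' length; the fingertips stand ctrl.tcp_to_tips ahead of it and the grasp point (between the pads) lies 2 mm behind it (ctrl.tcp_to_tips is the distance from the TCP to the fingertips, in m); z points along the fingers, y is the direction in which the jaws open and shut (so a half turn about z gives the same grasp; the last joint's range is limited). The gripper opens to 85 mm and grips with 20 to 120 N. Pads are 22 mm wide; open, the fingers measure 114 mm over their backs; the gripper's body (76 mm by 85 mm) begins 54 mm behind the grasp point. The pads swing forward as they close: fully open they stand 13 mm farther back than shut.
Start: joints at [1.049, 0.599, -0.003, 1.599, 0.002, 0.943, -0.08], TCP at [0.312, -0.654, 0.248] pointing down, gripper open.
Joint ranges: [-2.57, 2.57], [-0.35, 1.97], [-1.29, 1.29], [0.11, 2.56], [-1.05, 4.19], [0.11, 1.86], [-2.63, 2.63]. Speed limits (rad/s): [2.22, 2.22, 3.01, 3.01, 3.14, 3.14, 3.14].

### API

Orientations are given as a unit quaternion [x, y, z, w].
In Python, from bench import ctrl gives the robot as it stands.
- The arm moves only by the tool arm_command, never from a script. Its argument "series" is one flat list of numbers, 6 for each row, row after row: the shift along the tool's x, y, z in mm, then the turn, a rotation vector about the tool's x, y, z in degrees. In form: [x, y, z, rx, ry, rz, x, y, z, rx, ry, rz, ...]. A call has 1 to 5 rows; each row is the pose to reach, as a shift and turn from the pose measured when the call began, along the tool's axes at that moment; what a row does not reach only later rows make up. A row lasts 1/12 s, in which the tool goes at most 41.7 mm and 7.16 degrees, less where a joint would pass 70% of its speed; a pose out of reach is approached as far as the arm can. A call with a gripper value outside its range is refused whole. "fingers" is the opening in per cent of the stroke, from 0 (shut) to 100 (fully open), set as the call begins (left out, the last holds). The fingers move at their own pace and stop on an object; the grip force is fixed at half the most. Time passes only in rows, so rows that repeat a pose let the fingers close. It gives the time, the measured TCP pose, the force and the opening at its end, in the units of the state.
- ctrl.get_state(): the state, without advancing time (a new reading comes with each control period).
- ctrl.capture(name): name is "scene" or "side" or "wrist"; returns a dict with "img" (384x512x3 uint8, red, green, blue), "depth" (384x512 float32, m along the optical axis (not along the pixel's ray), 0 where there is no reading), "fovy" (degrees; the focal length in pixels is half the picture's height over the tangent of half this angle, whatever the lens; pixels are square), "cx", "cy" (the principal point, pixels), "distortion" ([k1, k2, p1, p2, k3] as OpenCV has them; the pictures are not rectified), "R" (3x3) and "t" (3): a world point X has camera coordinates R X + t. Camera axes: x right, y down, z forward; pixel columns grow to the right and rows downward; lengths in m; the calibration is good to about 2 mm. A picture is of the moment at which its call begins.
- ctrl.close_job(): hands the job in, once; it reports no verdict.
The state is a dict: "time_s": time; "joint_pos": joint angles; "dq": joint speeds; "joint_torque": joint torques, N m; "ee_pos": TCP position; "tcp_rot": TCP orientation; "contact_force": force on the tool from outside, world axes, zero at the start; "torque": the same for the moment, N m; "opening": finger opening in m.
Only numpy, scipy, OpenCV 4.12 (cv2) and the standard library are available. Lean on these libraries where they do the work, as an engineer would, in place of code of your own. Each camera call takes 0.05 s, during which the arm holds its last target. There are 200 camera calls.

### The job

Make up the two kits in the two-bay trays: the longer tube offcut and the cold chisel (the larger of the two pointed bars) go in the long metal tray, the shorter tube offcut and the black latch plate go in the shorter plywood tray. Put one thing in each bay, lying flat on the tray floor lengthwise in its bay, and leave the marker pen and the small centre punch where they lie.

Things in the scene. Friction and masses are not known exactly. Their poses are not given: they have to be found in the camera images.
- long_tray: bare-metal open tray, fixed to the table, 182 long (its x) x 173 wide (its y) x 24 high. One thin wall along its x axis divides it into two equal bays, side by side along y: bay centres at y = +42.5 and y = -42.5 mm, each bay 176 long (x) x 82 wide inside. Floor top 12 mm above the table, all walls 12 mm above the floor, 3 mm thick. Origin: centre of its underside, z up.
- short_tray: plywood open tray, fixed to the table, 127 long (its x) x 170 wide (its y) x 24 high. One wall along its x axis divides it into two equal bays, side by side along y: bay centres at y = +41 and y = -41 mm, each bay 115 long (x) x 76 wide inside. Floor top 12 mm above the table, all walls 12 mm above the floor, 6 mm thick. Origin: centre of its underside, z up.
- long_tube: the longer of the two grey steel tube offcuts, 138 long, 32 diameter, about 0.23 kg. It lies on its side. Origin: bottom line of the tube at mid-length, on its underside, as it lies at the start; its y axis runs along the tube, z up. Grasp across the middle from above.
- short_tube: the shorter of the two grey steel tube offcuts, 70 long, 25 diameter, about 0.11 kg. It lies on its side. Origin: bottom line of the tube at mid-length, on its underside, as it lies at the start; its y axis runs along the tube, z up. Grasp across the middle from above.
- marker: black paint marker pen, 131 long, 21 wide, 18 high; it stays where it lies. Origin: centre of its underside, y along it.
- chisel: grey hexagonal cold chisel, the larger of the two pointed bars, 155 long, 18 wide, 16 high, about 0.2 kg. Origin: centre of its underside; y runs along it, z up. Grasp across the middle from above.
- latch_plate: small black steel latch plate, a flat bar 89 long, 23 wide, 8 high over all, with a bent end, about 0.08 kg. Origin: centre of its underside; y runs along it, z up. Grasp across the middle from above.
- punch: small grey hexagonal centre punch, 120 long, 12 wide, 10 high; it stays where it lies. Origin: centre of its underside, y along it.

How it is judged:
By the outcome, as a careful person would: the job done as asked, in the order asked, and still so for the second after the job is handed in, with the robot touching nothing.
It also fails if it takes over 93 s, if anything falls off the work surface, if the arm or the gripper's body presses on something with over 40 N, if the wrist force passes 120 N, or if a joint passes its speed limit or range.

## Working session

There is one attempt and no reset: what is moved stays moved. The work goes in short steps, Python scripts to look and compute and a tool call to move; the robot and the scene stay as the last step left them, time stands still between calls to the robot, and variables do not carry over. Pictures are saved under pics/ and viewed, about 12 in all and at most 16, crops included, and the job is handed in when it is done.

Besides the shell and the picture viewer there is one more tool, called after "Call:" as name(argument=value, ...), one argument or row to a line, values as JSON. arm_command: Moves the arm, as the interface text tells. Its arguments: {"type":"object","properties":{"series":{"type":"array"},"fingers":{"type":"number"}},"required":["series"]}

```bash
ls; mkdir -p pics
cat > h.py <<'E'
import numpy as np, cv2
from scipy.spatial.transform import Rotation as Ro
from bench import ctrl
def cam(c):
    f=c["img"].shape[0]/2/np.tan(np.radians(c["fovy"])/2)
    return np.array([[f,0,c["cx"]],[0,f,c["cy"]],[0,0,1]]),np.array(c["distortion"],float)
def save(c,n): cv2.imwrite("pics/"+n,cv2.cvtColor(c["img"],cv2.COLOR_RGB2BGR))
def rays(c,px):
    K,d=cam(c); u=cv2.undistortPoints(np.array(px,float).reshape(-1,1,2),K,d).reshape(-1,2)
    R=np.array(c["R"]);t=np.array(c["t"])
    return -R.T@t, np.c_[u,np.ones(len(u))]@R
def onplane(c,px,z):
    o,r=rays(c,px); return o+r*((z-o[2])/r[:,2])[:,None]
def cloud(c):
    D=c["depth"];h,w=D.shape
    px=np.stack(np.meshgrid(np.arange(w),np.arange(h)),-1).reshape(-1,2)
    o,r=rays(c,px); P=o+r*D.reshape(-1,1); P[D.ravel()==0]=np.nan
    return P.reshape(h,w,3)
E
python3 - <<'E'
from h import *
import pickle
s=ctrl.get_state();print({k:np.round(v,3) for k,v in s.items()},ctrl.tcp_to_tips)
C={}
for n in("scene","side","wrist"):
    C[n]=ctrl.capture(n);save(C[n],n+"0.png");print(n,C[n]["fovy"],np.round(-np.array(C[n]["R"]).T@C[n]["t"],3),C[n]["distortion"],(C[n]["depth"]>0).mean())
pickle.dump(C,open("c0.pkl","wb"))
E
```

```text
pics
{'time_s': np.float64(0.0), 'joint_pos': array([ 1.049,  0.6  , -0.003,  1.6  ,  0.002,  0.943, -0.08 ]), 'dq': array([-0.   ,  0.   , -0.001,  0.   ,  0.   , -0.   ,  0.001]), 'joint_torque': array([-0.0000e+00, -7.7645e+01,  1.5650e+00, -2.5801e+01,  1.2000e-02,
        9.0000e-03, -0.0000e+00]), 'ee_pos': array([ 0.312, -0.654,  0.247]), 'tcp_rot': array([ 0.975,  0.221, -0.   , -0.001]), 'contact_force': array([-1.111,  0.69 ,  0.058]), 'torque': array([ 0.009,  0.002, -0.016]), 'opening': np.float64(0.085)} 0.017
scene 48.81670933197026 [-0.593  0.523  0.56 ] [-0.02789323  0.          0.          0.          0.        ] 0.9960530598958334
side 45.99127771491723 [0.024 0.889 0.695] [-0.0652378  0.         0.         0.         0.       ] 0.9960988362630209
wrist 65.98177085440615 [ 0.386 -0.618  0.373] [0.00333932 0.         0.         0.         0.        ] 0.996063232421875
```

View pics/scene0.png

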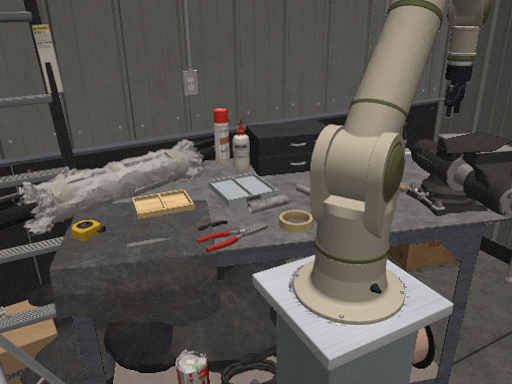

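View pics/side0.png

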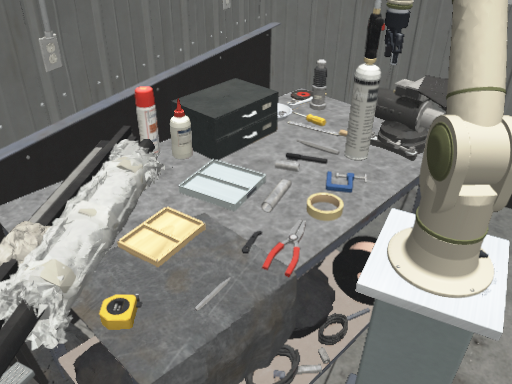

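View pics/wrist0.png

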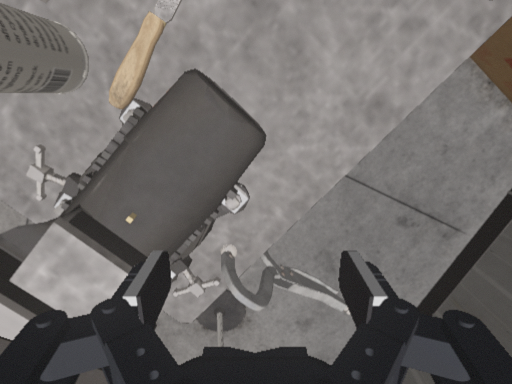

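The side view shows the metal tray at (222,182), the plywood tray at (162,235), the long tube at (276,195), the short tube at (287,165), the marker at (306,156), the latch plate at (252,241), and pointed bars at (320,145) and (213,293). The wrist camera sees only the vise, out of the way.

Run:
```python
from h import *
import pickle
C=pickle.load(open("c0.pkl","rb"));c=C["side"]
P=cloud(c)
for n,px,z in [("metal corners",[(180,184),(228,160),(266,178),(221,206)],.024),("ply",[(119,239),(165,208),(206,228),(155,263)],.024),
 ("ltube",[(268,208),(287,182)],.016),("stube",[(277,165),(298,167)],.012),("marker",[(288,155),(326,159)],.01),("bar1",[(298,138),(340,153)],.006),("bar2",[(197,308),(230,279)],.008),("latch",[(245,250),(260,233)],.004),("can",[(357,155)],0),("tape",[(325,206)],.02),("pliers",[(270,268),(303,222),(290,272)],.01),("clamp",[(327,185),(366,178)],.03),("glue",[(182,157)],0),("drawers",[(190,150),(278,130)],0),("bar table test",[(240,220)],0)]:
    q=onplane(c,px,z);print(n,np.round(q,3).tolist(),np.round(np.linalg.norm(q[-1]-q[0]),3), [np.round(P[int(v),int(u)],3).tolist() for u,v in px][:1])
im=cv2.cvtColor(c["img"],cv2.COLOR_RGB2BGR)[120:320,100:380]
cv2.imwrite("pics/sidecrop.png",cv2.resize(im,(784,560),interpolation=cv2.INTER_CUBIC))
```

```text
metal corners [[0.688, 0.048, 0.024], [0.64, -0.131, 0.024], [0.494, -0.093, 0.024], [0.534, 0.085, 0.024]] 0.158 [[0.692, 0.043, 0.02]]
ply [[0.674, 0.312, 0.024], [0.655, 0.16, 0.024], [0.519, 0.18, 0.024], [0.549, 0.337, 0.024]] 0.127 [[0.674, 0.311, 0.024]]
ltube [[0.429, 0.025, 0.016], [0.438, -0.114, 0.016]] 0.139 [[0.438, 0.007, 0.002]]
stube [[0.506, -0.194, 0.012], [0.446, -0.213, 0.012]] 0.064 [[0.505, -0.191, 0.014]]
marker [[0.504, -0.271, 0.01], [0.39, -0.304, 0.01]] 0.119 [[0.504, -0.27, 0.01]]
bar1 [[0.526, -0.403, 0.006], [0.366, -0.37, 0.006]] 0.164 [[0.531, -0.417, -0.001]]
bar2 [[0.407, 0.389, 0.008], [0.39, 0.288, 0.008]] 0.103 [[0.406, 0.39, 0.009]]
latch [[0.409, 0.186, 0.004], [0.407, 0.113, 0.004]] 0.073 [[0.407, 0.19, 0.008]]
can [[0.316, -0.395, 0.0]] 0.0 [[0.309, -0.363, 0.018]]
tape [[0.3, -0.048, 0.02]] 0.0 [[0.309, -0.079, -0.002]]
pliers [[0.328, 0.219, 0.01], [0.329, 0.03, 0.01], [0.285, 0.21, 0.01]] 0.045 [[0.331, 0.212, 0.003]]
clamp [[0.326, -0.132, 0.03], [0.241, -0.22, 0.03]] 0.122 [[0.333, -0.155, 0.015]]
glue [[0.8, -0.115, 0.0]] 0.0 [[0.79, -0.103, 0.009]]
drawers [[0.804, -0.166, 0.0], [0.617, -0.438, 0.0]] 0.33 [[0.777, -0.129, 0.024]]
bar table test [[0.478, 0.086, 0.0]] 0.0 [[0.479, 0.084, -0.001]]
```

View pics/sidecrop.png

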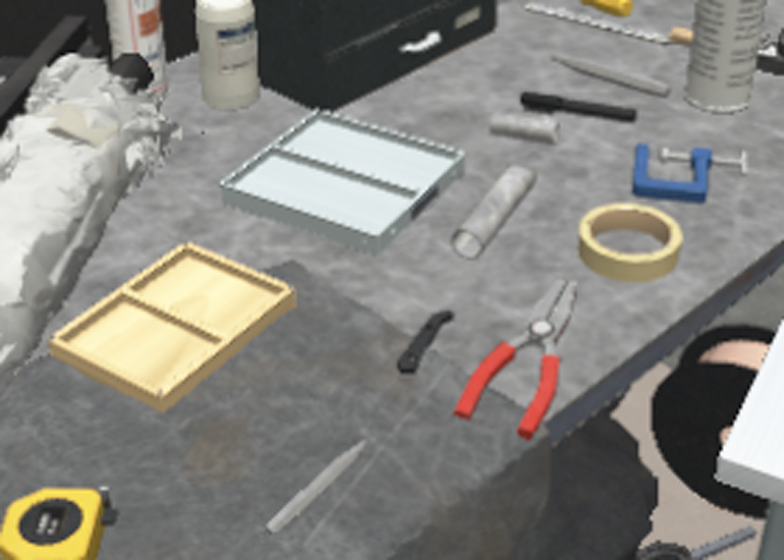

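The crop shows the bar near the can (about 160 mm) is the chisel, and the bar at the front left (about 110 mm) is the punch. The spray can beside the chisel needs clearance, so I'll measure it.

```bash
cat >> h.py <<'E'
def go(x,y,z,yaw=None,quiet=False):
    """print tool-frame delta to world TCP target, tool down, tool-x yaw (deg, mod 180 chosen nearest)"""
    s=ctrl.get_state();p=s["ee_pos"];R=Ro.from_quat(s["tcp_rot"]);M=R.as_matrix()
    y0=np.degrees(np.arctan2(M[1,0],M[0,0]))
    if yaw is None: yaw=y0
    yaw=y0+(yaw-y0+90)%180-90
    T=Ro.from_euler("ZX",[yaw,180],degrees=True)
    d=R.inv().apply(np.array([x,y,z])-p)*1000; r=np.degrees((R.inv()*T).as_rotvec())
    print("at",np.round(p,4),"yaw %.1f"%y0,"q7 %.2f"%s["joint_pos"][6],"t %.2f"%s["time_s"],"F",np.round(s["contact_force"],1),"open %.4f"%s["opening"])
    print("delta",np.round(d,1).tolist(),np.round(r,2).tolist(),"->yaw %.1f"%yaw)
E
python3 - <<'E'
from h import *
import pickle
C=pickle.load(open("c0.pkl","rb"))
P=cloud(C["side"])
for n,(r0,r1,c0,c1) in {"can":(70,160,345,383),"tool(top black)":(0,60,365,384),"bottle":(60,110,312,328),"glue":(95,160,168,194),"redcan":(85,150,135,160),"drawers":(80,150,182,278),"vise":(75,150,395,430)}.items():
    q=P[r0:r1,c0:c1].reshape(-1,3);q=q[(q[:,2]>.03)]
    print(n,np.round(np.nanpercentile(q,[3,50,97],axis=0),3).tolist())
go(.40,-.40,.33,-11.7)
E
```

```text
can [[0.283, -0.543, 0.036], [0.309, -0.366, 0.157], [0.351, -0.356, 0.28]]
tool(top black) [[0.3, -1.826, 0.06], [0.323, -0.387, 0.367], [0.71, -0.367, 0.462]]
bottle [[0.55, -0.714, 0.035], [0.567, -0.691, 0.106], [0.594, -0.68, 0.183]]
glue [[0.776, -0.235, 0.035], [0.8, -0.123, 0.115], [0.875, -0.098, 0.16]]
redcan [[0.808, -0.107, 0.041], [0.883, -0.071, 0.126], [0.922, 0.064, 0.217]]
drawers [[0.626, -0.432, 0.037], [0.702, -0.249, 0.125], [0.833, -0.121, 0.147]]
vise [[0.092, -0.572, 0.036], [0.186, -0.504, 0.138], [0.248, -0.027, 0.26]]
at [ 0.3118 -0.6542  0.2476] yaw 25.5 q7 -0.08 t 0.15 F [-0.2  0.  -0.1] open 0.0852
delta [189.0, -191.6, -82.2] [-0.06, 0.03, 37.19] ->yaw -11.7
```

Call:
arm_command(
  series=[215, -13, -152, 0, 0, -35, 215, -13, -152, 0, 0, -35, 215, -13, -152, 0, 0, -35, 215, -13, -152, 0, 0, -35, 215, -13, -152, 0, 0, -35],
)

```text
time_s: 0.57
ee_pos: [0.462, -0.5708, 0.3691]
tcp_rot: [0.862, 0.506, -0.0, -0.001]
contact_force: [0.5, -0.2, -0.1]
opening: 0.0853
```

Run:
```python
from h import *
go(.5,-.25,.4,92)
```

```text
at [ 0.462  -0.5708  0.3691] yaw 60.8 q7 0.22 t 0.57 F [ 0.5 -0.2 -0.1] open 0.0853
delta [298.6, -123.2, -30.6] [-0.07, -0.06, -31.16] ->yaw 92.0
```

Call:
arm_command(
  series=[299, -123, -30, 0, 0, -31, 299, -123, -30, 0, 0, -31, 299, -123, -30, 0, 0, -31, 299, -123, -30, 0, 0, -31, 299, -123, -30, 0, 0, -31],
)

```text
time_s: 0.98
ee_pos: [0.4859, -0.364, 0.3881]
tcp_rot: [0.693, 0.721, -0.0, -0.001]
contact_force: [1.4, -0.0, 0.5]
opening: 0.0856
```

Call:
arm_command(
  series=[100, 0, 0, 0, 0, 0, 100, 0, 0, 0, 0, 0, 100, 0, 0, 0, 0, 0, 100, 0, 0, 0, 0, 0],
)

```text
time_s: 1.32
ee_pos: [0.4823, -0.2587, 0.3888]
tcp_rot: [0.691, 0.723, 0.0, -0.001]
contact_force: [0.1, -0.2, -0.0]
opening: 0.0853
```

Run:
```python
from h import *
import pickle
go(.434,-.045,.15,94)
c=ctrl.capture("wrist");save(c,"w1.png");pickle.dump(c,open("w1.pkl","wb"))
print(np.round(-np.array(c["R"]).T@c["t"],3))
```

```text
at [ 0.4823 -0.2587  0.3888] yaw 92.6 q7 0.31 t 1.32 F [ 0.1 -0.2 -0. ] open 0.0853
delta [215.2, -38.2, 239.3] [-0.04, -0.12, -1.38] ->yaw 94.0
[ 0.478 -0.176  0.514]
```

View pics/w1.png

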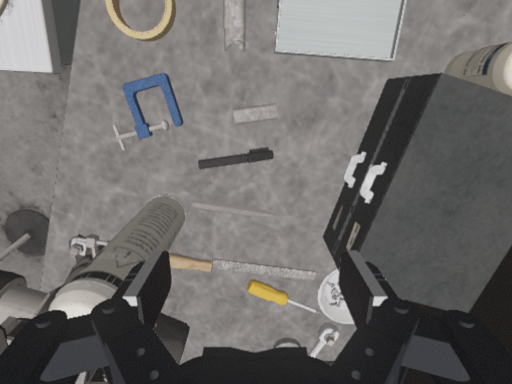

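The wrist view shows the long tube at (234,25), short tube (255,114), marker (236,158), chisel (190,206)–(280,215), about 155 mm long, beside the can. The metal tray starts at the top. Next I go above the long tube.

Call:
arm_command(
  series=[215, -38, 150, 0, 0, -1.4, 215, -38, 150, 0, 0, -1.4, 215, -38, 150, 0, 0, -1.4, 215, -38, 150, 0, 0, -1.4, 215, -38, 150, 0, 0, -1.4],
)

```text
time_s: 1.78
ee_pos: [0.4448, -0.0957, 0.2705]
tcp_rot: [0.684, 0.73, 0.0, -0.0]
contact_force: [1.5, 1.2, -0.9]
opening: 0.0856
```

Call:
arm_command(
  series=[50, -9, 35, 0, 0, 0, 50, -9, 35, 0, 0, 0, 50, -9, 35, 0, 0, 0],
)

```text
time_s: 2.03
ee_pos: [0.4309, -0.0443, 0.2334]
tcp_rot: [0.683, 0.731, -0.001, -0.002]
contact_force: [-0.5, -0.0, 0.2]
opening: 0.0853
```

Run:
```python
from h import *
import pickle
w=pickle.load(open("w1.pkl","rb"));P=cloud(w)
for n,px,z in [("chisel",[(188,206),(280,215)],.008),("stube",[(234,116),(277,111)],.0125),("marker",[(199,163),(272,153)],.009),("can",[(165,205),(185,215)],.0)]:
    q=onplane(w,px,z);m=q.mean(0);d=q[1]-q[0];print(n,np.round(q,3).tolist(),np.round(m,3),np.linalg.norm(d).round(3),np.degrees(np.arctan2(d[1],d[0])).round(1))
for u,v in [(255,114),(235,210),(250,211),(300,180)]: print(u,v,np.round(P[v-2:v+3,u,2],4))
go(.434,-.045,.15,94)
c=ctrl.capture("wrist");save(c,"w2.png");pickle.dump(c,open("w2.pkl","wb"))
```

```text
chisel [[0.365, -0.378, 0.008], [0.535, -0.388, 0.008]] [ 0.45  -0.383  0.008] 0.17 -3.5
stube [[0.446, -0.213, 0.012], [0.516, -0.202, 0.012]] [ 0.481 -0.208  0.012] 0.071 9.0
marker [[0.386, -0.296, 0.009], [0.512, -0.272, 0.009]] [ 0.449 -0.284  0.009] 0.128 10.5
can [[0.32, -0.381, 0.0], [0.357, -0.399, 0.0]] [ 0.339 -0.39   0.   ] 0.041 -26.9
255 114 [0.0249 0.023  0.0236 0.0238 0.0251]
235 210 [0.0148 0.0159 0.0154 0.0182 0.0155]
250 211 [0.0123 0.0153 0.0141 0.016  0.0142]
300 180 [-0.0003 -0.0004 -0.0013 -0.002  -0.0002]
at [ 0.4309 -0.0443  0.2334] yaw 93.9 q7 -0.22 t 2.03 F [-0.5 -0.   0.2] open 0.0853
delta [-1.1, 3.4, 83.3] [-0.26, -0.12, -0.09] ->yaw 94.0
```

View pics/w2.png

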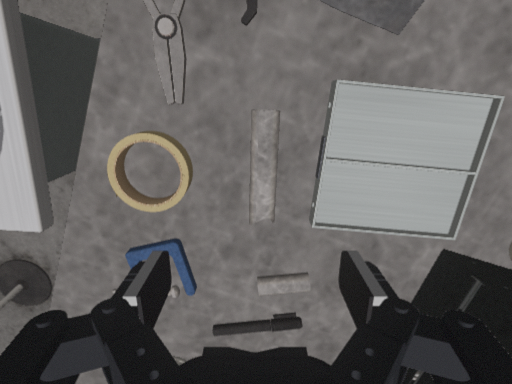

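The wrist view shows the long tube at (264,166), the metal tray rim at (337,80), (504,97), (457,238), (312,226) with its divider (327,157)–(477,172), and the short tube at (284,284).

Run:
```python
from h import *
import pickle
c=pickle.load(open("w2.pkl","rb"));P=cloud(c)
def axis(n,a,b,z):
    q=onplane(c,[a,b],z);m=q.mean(0);d=q[1]-q[0];print(n,np.round(m,4),np.linalg.norm(d).round(3),np.degrees(np.arctan2(d[1],d[0])).round(1))
axis("ltube",(262,222.),(266,109.5),.016)
axis("stube",(258,285.5),(310,282),.0125)
q=onplane(c,[(337,80),(504,97),(457,238),(312,226)],.024);print(np.round(q,3).tolist(),np.round(q.mean(0),4))
print("sides",[np.linalg.norm(q[i]-q[i-1]).round(3) for i in range(4)])
axis("divider",(327,157),(477,172),.024)
for n,(u,v) in dict(tubetop=(264,166),floor1=(400,130),floor2=(390,195),rimL=(330,120),stube=(284,284)).items():
    print(n,np.round(np.nanmax(P[v-1:v+2,u-3:u+4,2]),4),np.round(np.nanmedian(P[v-1:v+2,u-3:u+4,2]),4))
```

```text
ltube [ 0.4409 -0.0468  0.016 ] 0.137 92.5
stube [ 0.4812 -0.2074  0.0125] 0.072 8.6
[[0.51, 0.057, 0.024], [0.691, 0.052, 0.024], [0.689, -0.117, 0.024], [0.506, -0.113, 0.024]] [ 0.5989 -0.0301  0.024 ]
sides [np.float64(0.17), np.float64(0.181), np.float64(0.169), np.float64(0.183)]
divider [ 0.5997 -0.0283  0.024 ] 0.176 -1.9
tubetop 0.0322 0.0313
floor1 0.0143 0.0119
floor2 0.0135 0.0118
rimL 0.0242 0.0204
stube 0.0248 0.0231
```

Call:
arm_command(
  series=[-3, 10, 170, 0, 0, 1.4, -3, 10, 170, 0, 0, 1.4, -3, 10, 170, 0, 0, 1.4, -3, 10, 170, 0, 0, 1.4, -3, 10, 170, 0, 0, 1.4],
)

```text
time_s: 2.5
ee_pos: [0.4411, -0.0497, 0.0588]
tcp_rot: [0.692, 0.722, -0.004, -0.004]
contact_force: [-0.8, 0.0, 0.2]
opening: 0.0855
```

Run:
```python
from h import *
go(.441,-.047,.022,92.5)
```

```text
at [ 0.4411 -0.0497  0.0588] yaw 92.4 q7 -0.51 t 2.50 F [-0.8  0.   0.2] open 0.0855
delta [2.7, 0.4, 36.8] [-0.6, -0.02, -0.13] ->yaw 92.5
```

Call:
arm_command(
  series=[3, 0, 25, -0.6, 0, 0, 3, 0, 37, -0.6, 0, 0, 3, 0, 37, -0.6, 0, 0],
)

```text
time_s: 2.75
ee_pos: [0.4423, -0.0487, 0.0226]
tcp_rot: [0.693, 0.721, -0.0, 0.002]
contact_force: [0.3, -0.9, 1.0]
opening: 0.0857
```

Call:
arm_command(
  series=[0, 0, 0, 0, 0, 0, 0, 0, 0, 0, 0, 0, 0, 0, 0, 0, 0, 0, 0, 0, 0, 0, 0, 0, 0, 0, 0, 0, 0, 0],
  fingers=0,
)

```text
time_s: 3.17
ee_pos: [0.443, -0.0493, 0.0239]
tcp_rot: [0.693, 0.721, -0.0, 0.003]
contact_force: [-0.9, -0.8, 17.8]
opening: 0.0307
```

Call:
arm_command(
  series=[0, 0, 0, 0, 0, 0, 0, 0, -25, 0, 0, 0, 0, 0, -60, 0, 0, 0, 0, 0, -60, 0, 0, 0],
)

```text
time_s: 3.5
ee_pos: [0.4432, -0.0486, 0.0883]
tcp_rot: [0.693, 0.721, 0.002, 0.004]
contact_force: [0.8, -0.5, -2.1]
opening: 0.0301
```

Run:
```python
from h import *
go(.600,.0135,.075,-1.9)
```

```text
at [ 0.4432 -0.0486  0.0883] yaw 92.2 q7 -0.86 t 3.50 F [ 0.8 -0.5 -2.1] open 0.0301
delta [56.0, 159.0, 14.4] [0.24, 0.45, -85.88] ->yaw 178.1
```

Call:
arm_command(
  series=[25, 70, -10, 0, 0, -35, 25, 70, -10, 0, 0, -35, 25, 70, -10, 0, 0, -35, 25, 70, -10, 0, 0, -35, 25, 70, -10, 0, 0, -35],
)

```text
time_s: 3.92
ee_pos: [0.5122, -0.021, 0.0989]
tcp_rot: [0.442, 0.897, 0.001, 0.004]
contact_force: [-1.3, -1.1, -2.6]
opening: 0.0299
```

Run:
```python
from h import *
go(.600,.0135,.09,178.1)
```

```text
at [ 0.5122 -0.021   0.0989] yaw 127.6 q7 -0.30 t 3.92 F [-1.3 -1.1 -2.6] open 0.0299
delta [-26.1, 90.6, 9.5] [0.09, 0.46, -50.53] ->yaw 178.1
```

Call:
arm_command(
  series=[-26, 91, 9, 0, 0.4, -35, -26, 91, 9, 0, 0.4, -35, -26, 91, 9, 0, 0.4, -35, -26, 91, 9, 0, 0.4, -35, -26, 91, 9, 0, 0.4, -35],
)

```text
time_s: 4.33
ee_pos: [0.6005, 0.0143, 0.09]
tcp_rot: [0.148, 0.989, 0.001, 0.0]
contact_force: [-0.2, -1.3, -1.6]
opening: 0.0301
```

Call:
arm_command(
  series=[0, 0, 0, 0, 0, -15, 0, 0, 0, 0, 0, -15, 0, 0, 0, 0, 0, -15],
)

```text
time_s: 4.58
ee_pos: [0.5999, 0.0138, 0.0894]
tcp_rot: [0.015, 1.0, 0.001, -0.001]
contact_force: [0.4, -0.1, -2.7]
opening: 0.0299
```

Run:
```python
from h import *
go(.600,.0135,.0365,178.1)
c=ctrl.capture("wrist");save(c,"w3.png")
```

```text
at [0.5999 0.0138 0.0894] yaw 178.3 q7 0.52 t 4.58 F [ 0.4 -0.1 -2.7] open 0.0299
delta [-0.2, -0.5, 52.9] [0.14, -0.07, 0.18] ->yaw 178.1
```

View pics/w3.png

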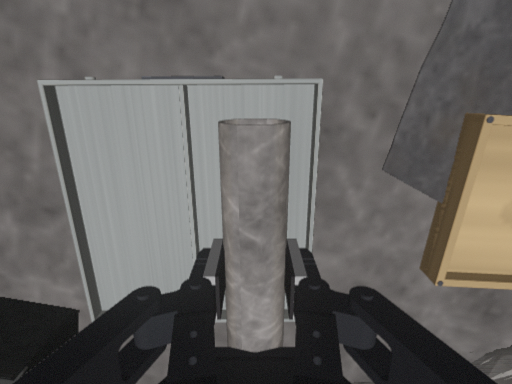

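The tube is centred in the right-hand (+y) bay, so I lower it and release.

Call:
arm_command(
  series=[0, 0, 35, 0, 0, 0, 0, 0, 46, 0, 0, 0, 0, 0, 52, 0, 0, 0, 0, 0, 53, 0, 0, 0],
)

```text
time_s: 4.97
ee_pos: [0.599, 0.0138, 0.0363]
tcp_rot: [0.018, 1.0, 0.0, -0.002]
contact_force: [-1.5, 0.1, -0.6]
opening: 0.03
```

Call:
arm_command(
  series=[0, 0, 0, 0, 0, 0, 0, 0, 0, 0, 0, 0, 0, 0, 0, 0, 0, 0, 0, 0, 0, 0, 0, 0],
  fingers=60,
)

```text
time_s: 5.3
ee_pos: [0.5993, 0.0139, 0.0368]
tcp_rot: [0.019, 1.0, 0.001, -0.001]
contact_force: [0.3, 0.1, -0.3]
opening: 0.0512
```

Call:
arm_command(
  series=[0, 0, -30, 0, 0, 0, 0, 0, -70, 0, 0, 0, 0, 0, -110, 0, 0, 0, 0, 0, -150, 0, 0, 0, 0, 0, -170, 0, 0, 0],
)

```text
time_s: 5.72
ee_pos: [0.6007, 0.0149, 0.2117]
tcp_rot: [0.018, 1.0, 0.001, 0.001]
contact_force: [0.0, 0.7, -0.8]
opening: 0.0514
```

Run:
```python
from h import *
go(.50,-.20,.25,-3.5)
c=ctrl.capture("wrist");save(c,"w4.png")
P=cloud(c);m=(P[...,2]>.036)&(P[...,2]<.05)&(P[...,0]>.5)&(P[...,0]<.7)&(abs(P[...,1])<.07)
q=P[m];print(len(q),np.round(np.percentile(q,[2,50,98],axis=0),3))
```

```text
at [0.6007 0.0149 0.2117] yaw 177.9 q7 0.67 t 5.72 F [ 0.   0.7 -0.8] open 0.0514
delta [92.6, -218.4, -39.0] [0.13, 0.11, 1.39] ->yaw 176.5
3186 [[0.529 0.001 0.036]
 [0.585 0.014 0.042]
 [0.653 0.028 0.044]]
```

The tube lies in its bay (y 0.014, top 0.044). For the chisel I use the opposite yaw, so the camera side stays away from the can. I turn in place first.

Call:
arm_command(
  series=[0, 0, -20, 0, 0, 36, 0, 0, -20, 0, 0, 36, 0, 0, -20, 0, 0, 36, 0, 0, -20, 0, 0, 36, 0, 0, -20, 0, 0, 36],
  fingers=80,
)

```text
time_s: 6.18
ee_pos: [0.6015, 0.015, 0.234]
tcp_rot: [0.328, 0.945, 0.002, 0.002]
contact_force: [0.3, -0.5, 0.1]
opening: 0.068
```

Call:
arm_command(
  series=[0, 0, -20, 0, 0, 36, 0, 0, -20, 0, 0, 36, 0, 0, -20, 0, 0, 36, 0, 0, -20, 0, 0, 36, 0, 0, -20, 0, 0, 36],
)

```text
time_s: 6.6
ee_pos: [0.6013, 0.0149, 0.2541]
tcp_rot: [0.603, 0.798, 0.003, 0.002]
contact_force: [0.1, 1.0, 0.4]
opening: 0.0681
```

Call:
arm_command(
  series=[0, 0, -20, 0, 0, 36, 0, 0, -20, 0, 0, 36, 0, 0, -20, 0, 0, 36, 0, 0, -20, 0, 0, 36, 0, 0, -20, 0, 0, 36],
)

```text
time_s: 7.02
ee_pos: [0.601, 0.0149, 0.2742]
tcp_rot: [0.819, 0.574, 0.003, 0.001]
contact_force: [0.6, -0.7, -0.1]
opening: 0.0684
```

Run:
```python
from h import *
go(.50,-.36,.28,0)
```

```text
at [0.601  0.0149 0.2742] yaw 70.1 q7 -0.83 t 7.02 F [ 0.6 -0.7 -0.1] open 0.0684
delta [-386.8, 32.9, -7.1] [0.13, -0.37, 70.07] ->yaw 0.0
```

Call:
arm_command(
  series=[-200, 17, -6, 0, -0.4, 36, -200, 17, -6, 0, -0.4, 36, -200, 17, -6, 0, -0.4, 36, -200, 17, -6, 0, -0.4, 36, -200, 17, -6, 0, -0.4, 36],
)

```text
time_s: 7.43
ee_pos: [0.5474, -0.1819, 0.2796]
tcp_rot: [0.956, 0.294, 0.0, 0.002]
contact_force: [-0.4, -0.7, 0.8]
opening: 0.0683
```

Run:
```python
from h import *
go(.48,-.36,.28,-4)
```

```text
at [ 0.5474 -0.1819  0.2796] yaw 34.2 q7 -1.01 t 7.43 F [-0.4 -0.7  0.8] open 0.0683
delta [-155.8, 109.5, 0.3] [0.28, -0.03, 38.19] ->yaw -4.0
```

Call:
arm_command(
  series=[-156, 110, 0, 0, 0, 36, -156, 110, 0, 0, 0, 36, -156, 110, 0, 0, 0, 36, -156, 110, 0, 0, 0, 36, -156, 110, 0, 0, 0, 36],
)

```text
time_s: 7.85
ee_pos: [0.4776, -0.3646, 0.2803]
tcp_rot: [1.0, -0.015, 0.001, 0.003]
contact_force: [-0.1, -0.0, -0.1]
opening: 0.0684
```

Run:
```python
from h import *
import pickle
go(.455,-.383,.12,-4)
c=ctrl.capture("wrist");save(c,"w5.png");pickle.dump(c,open("w5.pkl","wb"))
print(np.round(-np.array(c["R"]).T@c["t"],3))
P=cloud(c);m=(P[...,2]>.009)&(P[...,2]<.03)&(P[...,0]>.36)&(P[...,0]<.56)&(abs(P[...,1]+.385)<.04)
m=cv2.morphologyEx(m.astype(np.uint8),cv2.MORPH_OPEN,np.ones((3,3)))>0
n,l,s,ce=cv2.connectedComponentsWithStats(m.astype(np.uint8));i=1+s[1:,4].argmax()
q=P[l==i];r=cv2.minAreaRect((q[:,:2]*1000).astype(np.float32));print(s[i],r,np.median(q,0))
```

```text
at [ 0.4776 -0.3646  0.2803] yaw -1.7 q7 -1.20 t 7.85 F [-0.1 -0.  -0.1] open 0.0684
delta [-22.3, 18.1, 160.4] [0.34, -0.08, 2.26] ->yaw -4.0
[ 0.56  -0.366  0.406]
[ 256  122   17  107 1073] ((448.2939453125, -379.29840087890625), (16.672304153442383, 151.31072998046875), 83.61692810058594) [ 0.4480768  -0.37884709  0.01422167]
```

View pics/w5.png

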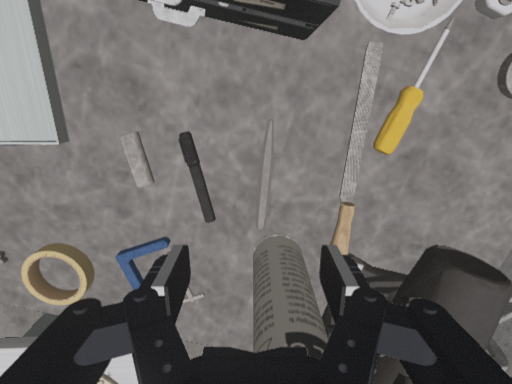

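The wrist view shows the chisel at (269,121)–(262,228), depth-fitted to 151 x 17 mm, top about 15 mm. It clears the can by about 10 px at its near end. I descend in checked steps, grasping 8 mm outward of the middle.

Call:
arm_command(
  series=[-19, 16, 150, 0.3, 0, 4.7, -19, 16, 150, 0.3, 0, 4.7, -19, 16, 150, 0.3, 0, 4.7, -19, 16, 150, 0.3, 0, 4.7, -19, 16, 150, 0.3, 0, 4.7],
)

```text
time_s: 8.32
ee_pos: [0.4523, -0.3846, 0.125]
tcp_rot: [0.998, -0.064, -0.004, -0.001]
contact_force: [-1.4, -0.1, 0.5]
opening: 0.0683
```

Run:
```python
from h import *
print(np.round(ctrl.get_state()["joint_pos"],2))
go(.457,-.380,.021,-6.4)
c=ctrl.capture("side");save(c,"s5.png");cv2.imwrite("pics/s5c.png",cv2.resize(cv2.cvtColor(c["img"],cv2.COLOR_RGB2BGR)[0:200,250:512],None,fx=2.5,fy=2.5))
```

```text
[ 0.75  0.61 -0.21  1.99  0.23  0.56 -1.31]
at [ 0.4523 -0.3846  0.125 ] yaw -7.3 q7 -1.31 t 8.32 F [-1.4 -0.1  0.5] open 0.0683
delta [4.9, -5.1, 104.0] [-0.06, 0.41, -0.9] ->yaw -6.4
```

View pics/s5c.png

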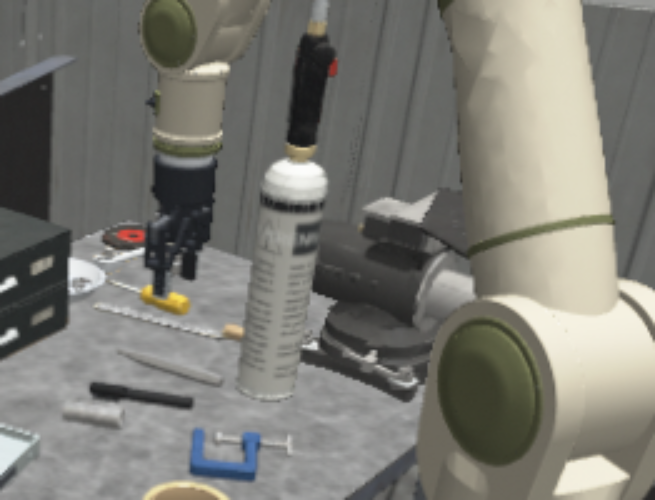

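Call:
arm_command(
  series=[11, -4, 20, 0, 0.4, -0.9, 11, -4, 40, 0, 0.4, -0.9, 11, -4, 55, 0, 0.4, -0.9, 11, -4, 55, 0, 0.4, -0.9],
)

```text
time_s: 8.7
ee_pos: [0.4663, -0.3811, 0.0728]
tcp_rot: [0.998, -0.055, 0.001, -0.0]
contact_force: [0.1, -0.2, -0.0]
opening: 0.068
```

Run:
```python
from h import *
print(np.round(ctrl.get_state()["joint_pos"],2))
go(.463,-.381,.021,-6.4)
a=ctrl.capture("side");b=ctrl.capture("scene")
f=lambda c,s:cv2.resize(cv2.cvtColor(c["img"],cv2.COLOR_RGB2BGR)[s],(390,390))
cv2.imwrite("pics/m6.png",np.hstack([f(a,np.s_[0:180,290:470]),f(b,np.s_[0:220,292:512])]))
```

```text
[ 0.71  0.69 -0.18  2.01  0.26  0.46 -1.34]
at [ 0.4663 -0.3811  0.0728] yaw -6.3 q7 -1.34 t 8.70 F [ 0.1 -0.2 -0. ] open 0.0680
delta [-3.4, 0.3, 51.8] [-0.04, -0.15, 0.11] ->yaw -6.4
```

View pics/m6.png

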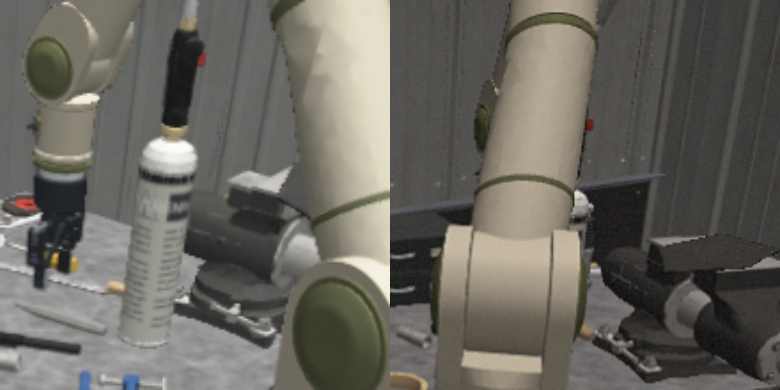

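The two views show a clear gap between the forearm and the torch can (side crop about 45 px at this height, with the can also farther back). I continue down gently, grip and lift.

Call:
arm_command(
  series=[-2, 0, 20, 0, 0, 0, -3, 0, 38, 0, 0, 0, -3, 0, 50, 0, 0, 0, -3, 0, 51, 0, 0, 0],
)

```text
time_s: 9.13
ee_pos: [0.4641, -0.3815, 0.0234]
tcp_rot: [0.998, -0.055, 0.002, 0.0]
contact_force: [-0.2, 0.6, -0.4]
opening: 0.0683
```

Call:
arm_command(
  series=[0, 0, 0, 0, 0, 0, 0, 0, 0, 0, 0, 0, 0, 0, 0, 0, 0, 0, 0, 0, 0, 0, 0, 0, 0, 0, 0, 0, 0, 0],
  fingers=0,
)

```text
time_s: 9.55
ee_pos: [0.4645, -0.3818, 0.0245]
tcp_rot: [0.998, -0.055, 0.003, 0.001]
contact_force: [-1.0, 0.7, 7.9]
opening: 0.0145
```

Call:
arm_command(
  series=[0, 0, 0, 0, 0, 0, 0, 0, -25, 0, 0, 0, 0, 0, -65, 0, 0, 0, 0, 0, -100, 0, 0, 0, 0, 0, -120, 0, 0, 0],
)

```text
time_s: 9.97
ee_pos: [0.4646, -0.3822, 0.1482]
tcp_rot: [0.998, -0.055, 0.004, 0.002]
contact_force: [-0.4, 0.8, -2.2]
opening: 0.0145
```

Run:
```python
from h import *
go(.613,-.0715,.13,-1.9)
```

```text
at [ 0.4646 -0.3822  0.1482] yaw -6.3 q7 -1.30 t 9.97 F [-0.4  0.8 -2.2] open 0.0145
delta [113.1, -325.2, 18.2] [0.17, -0.46, -4.43] ->yaw -1.9
```

Call:
arm_command(
  series=[62, -190, 5, 0, -0.4, -4.4, 62, -190, 5, 0, -0.4, -4.4, 62, -190, 5, 0, -0.4, -4.4, 62, -190, 5, 0, -0.4, -4.4, 62, -190, 5, 0, -0.4, -4.4],
)

```text
time_s: 10.38
ee_pos: [0.5483, -0.1969, 0.1435]
tcp_rot: [1.0, -0.016, 0.001, 0.001]
contact_force: [1.2, -1.0, -0.6]
opening: 0.0149
```

Run:
```python
from h import *
go(.613,-.0715,.10,-1.9)
```

```text
at [ 0.5483 -0.1969  0.1435] yaw -1.8 q7 -1.58 t 10.38 F [ 1.2 -1.  -0.6] open 0.0149
delta [60.6, -127.5, 43.4] [0.12, -0.1, 0.06] ->yaw -1.9
```

Call:
arm_command(
  series=[61, -127, 43, 0, 0, 0, 61, -127, 43, 0, 0, 0, 61, -127, 43, 0, 0, 0, 61, -127, 43, 0, 0, 0, 61, -127, 43, 0, 0, 0],
)

```text
time_s: 10.8
ee_pos: [0.6155, -0.0642, 0.0991]
tcp_rot: [1.0, -0.012, 0.001, -0.001]
contact_force: [-0.0, -0.8, -1.2]
opening: 0.0144
```

Run:
```python
from h import *
c=ctrl.capture("wrist");save(c,"w7.png")
go(.613,-.0715,.0365,-1.9)
```

```text
at [ 0.6141 -0.0678  0.0996] yaw -1.5 q7 -1.79 t 10.85 F [-0.6 -1.4 -1.2] open 0.0144
delta [-1.1, 3.7, 63.1] [0.02, -0.07, 0.39] ->yaw -1.9
```

View pics/w7.png

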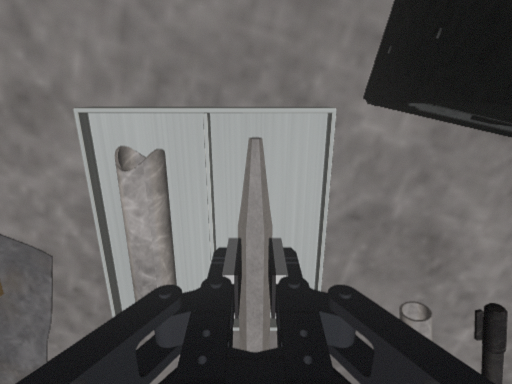

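The chisel is aligned over the free -y bay, tip at (255,138). Lower and release.

Call:
arm_command(
  series=[-1, 4, 38, 0, 0, 0.4, -1, 4, 52, 0, 0, 0.4, -1, 4, 62, 0, 0, 0.4, -1, 4, 63, 0, 0, 0.4, -1, 4, 63, 0, 0, 0.4],
)

```text
time_s: 11.27
ee_pos: [0.6128, -0.0729, 0.0366]
tcp_rot: [1.0, -0.017, 0.0, 0.0]
contact_force: [0.4, 0.4, -1.2]
opening: 0.0145
```

Call:
arm_command(
  series=[0, 0, 0, 0, 0, 0, 0, 0, 0, 0, 0, 0, 0, 0, 0, 0, 0, 0, 0, 0, 0, 0, 0, 0],
  fingers=45,
)

```text
time_s: 11.6
ee_pos: [0.6131, -0.0731, 0.0372]
tcp_rot: [1.0, -0.017, 0.001, 0.0]
contact_force: [0.0, 0.1, -0.2]
opening: 0.0385
```

Call:
arm_command(
  series=[0, 0, -20, 0, 0, 0, 0, 0, -60, 0, 0, 0, 0, 0, -100, 0, 0, 0, 0, 0, -140, 0, 0, 0, 0, 0, -160, 0, 0, 0],
)

```text
time_s: 12.02
ee_pos: [0.6142, -0.073, 0.2022]
tcp_rot: [1.0, -0.017, 0.004, 0.001]
contact_force: [1.0, -0.8, -0.4]
opening: 0.0386
```

Run:
```python
from h import *
go(.4812,-.2075,.15,8.8)
c=ctrl.capture("wrist");save(c,"w8.png")
P=cloud(c)
for a,b,y0,y1 in((.02,.05,-.11,-.03),(.03,.05,-.02,.05)):
    m=(P[...,2]>a)&(P[...,2]<b)&(P[...,0]>.52)&(P[...,0]<.68)&(P[...,1]>y0)&(P[...,1]<y1)
    q=P[m];print(len(q),np.round(np.percentile(q,[2,50,98],axis=0),3).tolist(),cv2.minAreaRect((q[:,:2]*1000).astype(np.float32)))
```

```text
at [ 0.6142 -0.073   0.2022] yaw -2.0 q7 -1.75 t 12.02 F [ 1.  -0.8 -0.4] open 0.0386
delta [-128.6, 139.1, 51.4] [0.09, -0.4, -10.8] ->yaw 8.8
2238 [[0.526, -0.08, 0.02], [0.603, -0.071, 0.025], [0.672, -0.03, 0.028]] ((599.871826171875, -55.28771209716797), (51.40420913696289, 157.93331909179688), 89.1197509765625)
3535 [[0.532, -0.002, 0.031], [0.601, 0.01, 0.041], [0.659, 0.028, 0.044]] ((596.635498046875, 14.167465209960938), (32.0383186340332, 137.70700073242188), 88.10818481445312)
```

Both long-tray items are in place. Next is the short tube.

Call:
arm_command(
  series=[-129, 139, 51, 0, -0.4, -10.8, -129, 139, 51, 0, -0.4, -10.8, -129, 139, 51, 0, -0.4, -10.8, -129, 139, 51, 0, -0.4, -10.8, -129, 139, 51, 0, -0.4, -10.8],
  fingers=85,
)

```text
time_s: 12.48
ee_pos: [0.4783, -0.2102, 0.1516]
tcp_rot: [0.997, 0.075, 0.001, 0.001]
contact_force: [-1.0, 0.3, 0.4]
opening: 0.073
```

Call:
arm_command(
  series=[0, 0, 0, 0, 0, 0],
)

```text
time_s: 12.57
ee_pos: [0.4732, -0.2142, 0.1505]
tcp_rot: [0.997, 0.072, -0.002, 0.002]
contact_force: [-0.7, 0.1, -0.6]
opening: 0.0727
```

Run:
```python
from h import *
c=ctrl.capture("wrist");save(c,"w9.png")
P=cloud(c)
m=(P[...,2]>.008)&(P[...,2]<.03)&(P[...,0]>.42)&(P[...,0]<.54)&(abs(P[...,1]+.207)<.04)
q=P[m];print(len(q),np.round(np.percentile(q,[2,50,98],axis=0),3).tolist(),cv2.minAreaRect((q[:,:2]*1000).astype(np.float32)))
go(.4812,-.2075,.022,8.8)
```

```text
2047 [[0.448, -0.222, 0.014], [0.483, -0.207, 0.023], [0.514, -0.192, 0.025]] ((480.3475341796875, -207.2398681640625), (70.4605712890625, 24.92041778564453), 9.905810356140137)
at [ 0.4749 -0.2129  0.151 ] yaw 8.3 q7 -1.39 t 12.62 F [-0.7 -0.3  0.6] open 0.0725
delta [7.3, -4.8, 129.0] [0.18, 0.14, -0.46] ->yaw 8.8
```

Call:
arm_command(
  series=[6, -5, 40, 0, 0, -1, 6, -5, 80, 0, 0, -1, 6, -5, 110, 0, 0, -1, 6, -5, 128, 0, 0, -1, 6, -5, 128, 0, 0, -1],
)

```text
time_s: 13.03
ee_pos: [0.4799, -0.2055, 0.0198]
tcp_rot: [0.997, 0.083, -0.003, 0.001]
contact_force: [0.2, -0.3, 0.2]
opening: 0.0728
```

Call:
arm_command(
  series=[0, 0, 1, 0, 0, 0, 0, 0, 1, 0, 0, 0, 0, 0, 1, 0, 0, 0, 0, 0, 1, 0, 0, 0, 0, 0, 1, 0, 0, 0],
  fingers=0,
)

```text
time_s: 13.45
ee_pos: [0.4808, -0.2056, 0.0203]
tcp_rot: [0.997, 0.083, -0.001, 0.001]
contact_force: [-0.0, 1.1, 6.3]
opening: 0.0229
```

Call:
arm_command(
  series=[0, 0, 0, 0, 0, 0, 0, 0, -25, 0, 0, 0, 0, 0, -60, 0, 0, 0, 0, 0, -90, 0, 0, 0, 0, 0, -110, 0, 0, 0],
)

```text
time_s: 13.87
ee_pos: [0.4815, -0.2058, 0.1336]
tcp_rot: [0.997, 0.082, -0.0, 0.002]
contact_force: [0.4, 0.5, -1.3]
opening: 0.0232
```

Run:
```python
from h import *
import pickle
w=pickle.load(open("c0.pkl","rb"))["side"]
q=onplane(w,[(118.6,243),(167,207.5),(206,224),(158,263)],.024);print(np.round(q,3).tolist(),q.mean(0).round(4))
q=onplane(w,[(100+125/2.8,120+292/2.8),(100+222/2.8,120+342/2.8)],.024);print("div",np.round(q,3))
go(.53,.05,.16,0)
```

```text
[[0.665, 0.323, 0.024], [0.652, 0.156, 0.024], [0.527, 0.167, 0.024], [0.544, 0.334, 0.024]] [0.5969 0.245  0.024 ]
div [[0.657 0.239 0.024]
 [0.544 0.254 0.024]]
at [ 0.4815 -0.2058  0.1336] yaw 9.4 q7 -1.42 t 13.87 F [ 0.4  0.5 -1.3] open 0.0232
delta [89.8, -244.3, -27.3] [0.18, 0.03, 9.45] ->yaw 0.0
```

Call:
arm_command(
  series=[80, -179, -20, 0, 0, -36, 80, -179, -20, 0, 0, -36, 80, -179, -20, 0, 0, -36, 80, -179, -20, 0, 0, -36, 80, -179, -20, 0, 0, -36],
)

```text
time_s: 14.28
ee_pos: [0.5318, -0.0126, 0.1546]
tcp_rot: [0.921, 0.389, 0.001, 0.002]
contact_force: [0.1, 0.2, -0.6]
opening: 0.0231
```

Run:
```python
from h import *
go(.56,.17,.16,80)
```

```text
at [ 0.5318 -0.0126  0.1546] yaw 45.7 q7 -1.28 t 14.28 F [ 0.1  0.2 -0.6] open 0.0231
delta [150.4, -107.2, -5.8] [0.2, 0.06, -34.27] ->yaw 80.0
```

Call:
arm_command(
  series=[150, -107, -6, 0, 0, -34, 150, -107, -6, 0, 0, -34, 150, -107, -6, 0, 0, -34, 150, -107, -6, 0, 0, -34, 150, -107, -6, 0, 0, -34],
)

```text
time_s: 14.7
ee_pos: [0.5603, 0.1753, 0.1618]
tcp_rot: [0.764, 0.645, 0.002, 0.001]
contact_force: [0.4, -0.1, -1.3]
opening: 0.0232
```

Call:
arm_command(
  series=[0, 0, 0, 0, 0, -36, 0, 0, 0, 0, 0, -36, 0, 0, 0, 0, 0, -36, 0, 0, 0, 0, 0, -36, 0, 0, 0, 0, 0, -36],
)

```text
time_s: 15.12
ee_pos: [0.5603, 0.1749, 0.1625]
tcp_rot: [0.531, 0.847, 0.002, 0.003]
contact_force: [0.1, -0.5, -1.1]
opening: 0.023
```

Call:
arm_command(
  series=[0, 0, 0, 0, 0, -36, 0, 0, 0, 0, 0, -36, 0, 0, 0, 0, 0, -36, 0, 0, 0, 0, 0, -36, 0, 0, 0, 0, 0, -36],
)

```text
time_s: 15.53
ee_pos: [0.5604, 0.1742, 0.1632]
tcp_rot: [0.245, 0.97, 0.001, 0.004]
contact_force: [-0.4, -0.5, -1.4]
opening: 0.0231
```

Run:
```python
from h import *
import pickle
go(.593,.204,.10,174.5)
c=ctrl.capture("wrist");save(c,"w10.png");pickle.dump(c,open("w10.pkl","wb"))
```

```text
at [0.5604 0.1742 0.1632] yaw 151.7 q7 -0.07 t 15.53 F [-0.4 -0.5 -1.4] open 0.0231
delta [-14.1, 41.5, 63.4] [0.09, 0.42, -22.84] ->yaw 174.5
```

View pics/w10.png

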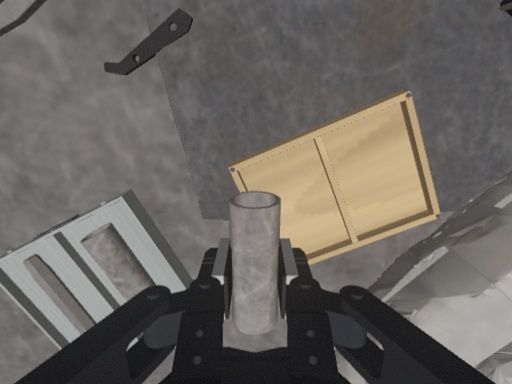

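The wrist view shows the plywood rim corners (231,168), (408,93), (439,214), its divider (318,137)–(352,243), and the latch plate from (105,70) to (190,17).

Run:
```python
from h import *
import pickle
c=pickle.load(open("w10.pkl","rb"));P=cloud(c)
q=onplane(c,[(231,168),(408,93),(439,214)],.024);print(np.round(q,3).tolist(),"centre",((q[0]+q[2])/2).round(4))
for a,b in((0,1),(1,2)): d=q[b]-q[a];print(np.linalg.norm(d).round(4),np.degrees(np.arctan2(d[1],d[0])).round(1))
d=onplane(c,[(318,137),(352,243)],.024);print("div",d.round(3),d.mean(0).round(3),np.degrees(np.arctan2(*(d[1]-d[0])[[1,0]])).round(1))
print("floor",np.nanmedian(P[170:200,370:390,2]).round(4))
m=(c["img"].max(2)<70)&(abs(P[...,0]-.41)<.06)&(abs(P[...,1]-.15)<.08);m[150:]=0
n,l,s,ce=cv2.connectedComponentsWithStats(m.astype(np.uint8));i=1+s[1:,4].argmax()
px=np.argwhere(l==i)[:,::-1];q=onplane(c,px,.004);print("latch",s[i],cv2.minAreaRect((q[:,:2]*1000).astype(np.float32)),q.mean(0).round(4),"top",np.nanpercentile(P[l==i][:,2],[10,50,90]).round(4))
```

```text
[[0.536, 0.163, 0.024], [0.55, 0.327, 0.024], [0.671, 0.318, 0.024]] centre [0.6035 0.2405 0.024 ]
0.1648 84.9
0.1215 -4.6
div [[0.548 0.245 0.024]
 [0.661 0.232 0.024]] [0.604 0.238 0.024] -6.9
floor 0.0116
latch [ 104    9   89   66 1753] ((411.0128479003906, 150.67359924316406), (18.181591033935547, 89.16172790527344), 3.381138324737549) [0.4114 0.155  0.004 ] top [0.006  0.0074 0.0085]
```

Call:
arm_command(
  series=[-23, 42, 63, 0, 0.4, -23, -23, 42, 63, 0, 0.4, -23, -23, 42, 63, 0, 0.4, -23, -23, 42, 63, 0, 0.4, -23, -23, 42, 63, 0, 0.4, -23],
)

```text
time_s: 16.0
ee_pos: [0.6007, 0.1999, 0.0994]
tcp_rot: [0.043, 0.999, 0.0, -0.001]
contact_force: [0.1, -1.1, -0.1]
opening: 0.0227
```

Run:
```python
from h import *
go(.600,.200,.0325,174.8)
```

```text
at [0.6007 0.1999 0.0994] yaw 175.1 q7 0.23 t 16.00 F [ 0.1 -1.1 -0.1] open 0.0227
delta [0.6, 0.0, 66.9] [0.05, -0.06, 0.26] ->yaw 174.8
```

Call:
arm_command(
  series=[0, 0, 38, 0, 0, 0, 0, 0, 54, 0, 0, 0, 0, 0, 65, 0, 0, 0, 0, 0, 67, 0, 0, 0, 0, 0, 67, 0, 0, 0],
)

```text
time_s: 16.42
ee_pos: [0.6007, 0.1996, 0.033]
tcp_rot: [0.044, 0.999, 0.0, -0.0]
contact_force: [0.1, 0.5, -0.5]
opening: 0.0232
```

Call:
arm_command(
  series=[0, 0, 0, 0, 0, 0, 0, 0, 0, 0, 0, 0, 0, 0, 0, 0, 0, 0, 0, 0, 0, 0, 0, 0],
  fingers=50,
)

```text
time_s: 16.75
ee_pos: [0.601, 0.1997, 0.0336]
tcp_rot: [0.045, 0.999, 0.0, 0.0]
contact_force: [-1.2, -0.3, -0.7]
opening: 0.0429
```

Call:
arm_command(
  series=[0, 0, -20, 0, 0, 0, 0, 0, -60, 0, 0, 0, 0, 0, -100, 0, 0, 0, 0, 0, -140, 0, 0, 0, 0, 0, -160, 0, 0, 0],
)

```text
time_s: 17.17
ee_pos: [0.6017, 0.2011, 0.1985]
tcp_rot: [0.045, 0.999, 0.001, 0.002]
contact_force: [0.8, 0.9, -0.5]
opening: 0.0427
```

Run:
```python
from h import *
c=ctrl.capture("wrist");save(c,"w11.png")
P=cloud(c)
m=(P[...,2]>.0275)&(P[...,2]<.05)&(P[...,0]>.53)&(P[...,0]<.66)&(abs(P[...,1]-.2)<.035)
q=P[m];print(len(q),np.round(np.percentile(q,[2,50,98],axis=0),3).tolist(),cv2.minAreaRect((q[:,:2]*1000).astype(np.float32)))
go(.411,.151,.16,93.4)
```

```text
1531 [[0.566, 0.188, 0.029], [0.598, 0.2, 0.035], [0.633, 0.212, 0.038]] ((600.3741455078125, 199.95729064941406), (24.320999145507812, 70.18952941894531), 84.37906646728516)
at [0.6025 0.2017 0.2008] yaw 174.9 q7 0.34 t 17.22 F [0.8 1.1 1.8] open 0.0427
delta [186.5, -67.8, 39.2] [0.5, 0.17, 81.46] ->yaw 93.4
```

The short tube is in its bay, centred at (0.600, 0.200). Next is the latch plate.

Call:
arm_command(
  series=[100, -36, 0, 0, 0, 36, 100, -36, 0, 0, 0, 36, 100, -36, 0, 0, 0, 36, 100, -36, 0, 0, 0, 36, 100, -36, 0, 0, 0, 36],
  fingers=75,
)

```text
time_s: 17.63
ee_pos: [0.4985, 0.1741, 0.2003]
tcp_rot: [0.352, 0.936, 0.003, 0.003]
contact_force: [0.8, 0.9, 0.9]
opening: 0.0642
```

Run:
```python
from h import *
go(.411,.151,.16,93.4)
```

```text
at [0.4985 0.1741 0.2003] yaw 138.7 q7 -0.28 t 17.63 F [0.8 0.9 0.9] open 0.0642
delta [50.7, -75.4, 39.5] [0.5, 0.07, 45.33] ->yaw 93.4
```

Call:
arm_command(
  series=[51, -75, 10, 0.4, 0, 36, 51, -75, 10, 0.4, 0, 36, 51, -75, 10, 0.4, 0, 36, 51, -75, 10, 0.4, 0, 36, 51, -75, 10, 0.4, 0, 36],
)

```text
time_s: 18.05
ee_pos: [0.4099, 0.151, 0.1898]
tcp_rot: [0.623, 0.782, 0.0, 0.002]
contact_force: [0.5, 1.5, -0.6]
opening: 0.0641
```

Call:
arm_command(
  series=[0, 0, 0, 0, 0, 10, 0, 0, 0, 0, 0, 10, 0, 0, 0, 0, 0, 10],
)

```text
time_s: 18.3
ee_pos: [0.4098, 0.1511, 0.19]
tcp_rot: [0.69, 0.724, 0.001, 0.002]
contact_force: [0.7, 0.0, 0.5]
opening: 0.0639
```

Run:
```python
from h import *
import pickle
go(.411,.151,.10,93.4)
c=ctrl.capture("wrist");save(c,"w12.png");pickle.dump(c,open("w12.pkl","wb"))
P=cloud(c)
m=(c["img"].max(2)<70)&(abs(P[...,0]-.41)<.06)&(abs(P[...,1]-.15)<.08)&(P[...,2]<.03)&(P[...,2]>.003)
n,l,s,ce=cv2.connectedComponentsWithStats(m.astype(np.uint8));i=1+s[1:,4].argmax()
px=np.argwhere(l==i)[:,::-1];q=onplane(c,px,.006);print(s[i],cv2.minAreaRect((q[:,:2]*1000).astype(np.float32)),q.mean(0).round(4),np.nanpercentile(P[l==i][:,2],[10,50,90]).round(4))
for y in np.arange(.10,.20,.01):
    k=q[abs(q[:,1]-y)<.002]; kz=P[l==i][abs(q[:,1]-y)<.002][:,2]
    if len(k): print(round(y,3),k[:,0].min().round(4),k[:,0].max().round(4),np.median(kz).round(4))
```

```text
at [0.4098 0.1511 0.19  ] yaw 92.8 q7 -1.00 t 18.30 F [0.7 0.  0.5] open 0.0639
delta [-0.0, 0.8, 90.0] [0.2, 0.1, -0.61] ->yaw 93.4
[248 132  15  66 492] ((412.55462646484375, 159.44888305664062), (14.07801342010498, 71.35713195800781), 7.563844203948975) [0.4117 0.1624 0.006 ] [0.0066 0.0075 0.0084]
0.13 0.4105 0.4182 0.0075
0.14 0.4089 0.4187 0.0075
0.15 0.4073 0.4183 0.0075
0.16 0.4058 0.4177 0.0074
0.17 0.4043 0.4172 0.0077
0.18 0.4028 0.4166 0.0076
0.19 0.4014 0.415 0.0074
```

View pics/w12.png

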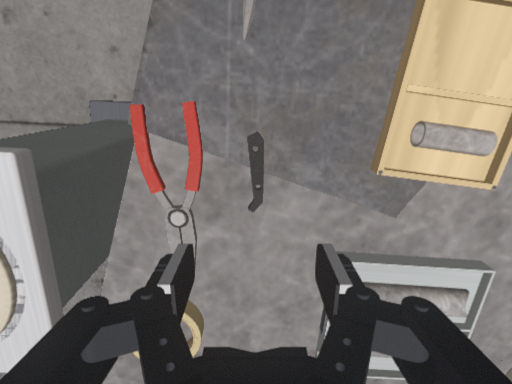

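The latch bar runs (255,132)–(257,200) with its bent end at (252,211). The pliers are about 60 mm to the left, so I narrow the opening and descend.

Call:
arm_command(
  series=[1, 3, 120, 0, 0, -2.2, 1, 3, 120, 0, 0, -2.2, 1, 3, 120, 0, 0, -2.2, 1, 3, 120, 0, 0, -2.2, 1, 3, 120, 0, 0, -2.2],
  fingers=55,
)

```text
time_s: 18.77
ee_pos: [0.412, 0.1524, 0.0691]
tcp_rot: [0.673, 0.74, -0.001, 0.001]
contact_force: [-0.3, -0.1, -0.5]
opening: 0.0469
```

Run:
```python
from h import *
go(.413,.152,.0195,95)
print(np.round(ctrl.get_state()["joint_pos"],2))
```

```text
at [0.412  0.1524 0.0691] yaw 95.4 q7 -1.31 t 18.77 F [-0.3 -0.1 -0.5] open 0.0469
delta [-0.4, 1.0, 49.6] [-0.03, 0.21, 0.44] ->yaw 95.0
[-0.21  0.63 -0.4   2.36  0.9   0.3  -1.31]
```

Call:
arm_command(
  series=[0, 1, 25, 0, 0, 0, 0, 1, 42, 0, 0, 0, 0, 1, 49, 0, 0, 0, 0, 1, 50, 0, 0, 0],
)

```text
time_s: 19.1
ee_pos: [0.4138, 0.1532, 0.0199]
tcp_rot: [0.672, 0.74, -0.0, 0.002]
contact_force: [-0.2, 0.6, 0.2]
opening: 0.0468
```

Call:
arm_command(
  series=[0, 0, 0, 0, 0, 0, 0, 0, 0, 0, 0, 0, 0, 0, 0, 0, 0, 0, 0, 0, 0, 0, 0, 0, 0, 0, 0, 0, 0, 0],
  fingers=0,
)

```text
time_s: 19.52
ee_pos: [0.4147, 0.1534, 0.0216]
tcp_rot: [0.673, 0.74, 0.001, 0.002]
contact_force: [-0.2, -0.5, 14.3]
opening: 0.0149
```

Run:
```python
from h import *
go(.413,.152,.0195,95)
```

```text
at [0.4147 0.1534 0.0216] yaw 95.5 q7 -1.61 t 19.52 F [-0.2 -0.5 14.3] open 0.0149
delta [-1.2, -1.8, 2.1] [0.26, 0.06, 0.47] ->yaw 95.0
```

Call:
arm_command(
  series=[0, 0, -10, 0, 0, 0, 0, 0, -35, 0, 0, 0, 0, 0, -70, 0, 0, 0, 0, 0, -110, 0, 0, 0, 0, 0, -120, 0, 0, 0],
)

```text
time_s: 19.93
ee_pos: [0.4145, 0.1537, 0.1468]
tcp_rot: [0.673, 0.74, 0.003, 0.002]
contact_force: [0.6, -0.4, -0.3]
opening: 0.0144
```

Run:
```python
from h import *
go(.608,.282,.14,174.8)
c=ctrl.capture("wrist");save(c,"w13.png")
```

```text
at [0.4145 0.1537 0.1468] yaw 95.4 q7 -1.13 t 19.93 F [ 0.6 -0.4 -0.3] open 0.0144
delta [109.4, 204.8, 8.5] [0.41, 0.28, -79.36] ->yaw 174.8
```

View pics/w13.png

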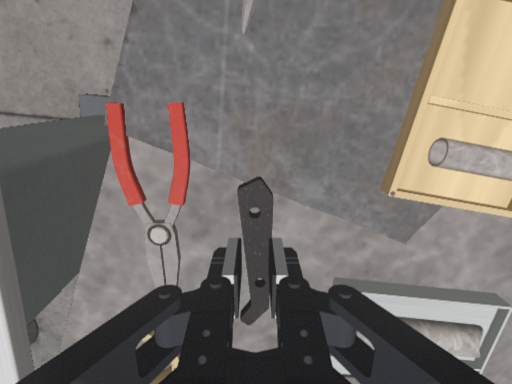

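The latch plate is held flat between the pads, ends at (257,178) and (246,322).

Call:
arm_command(
  series=[55, 100, 0, 0.4, 0.3, -36, 55, 100, 0, 0.4, 0.3, -36, 55, 100, 0, 0.4, 0.3, -36, 55, 100, 0, 0.4, 0.3, -36, 55, 100, 0, 0.4, 0.3, -36],
)

```text
time_s: 20.4
ee_pos: [0.5107, 0.2185, 0.1481]
tcp_rot: [0.41, 0.912, 0.003, -0.0]
contact_force: [-0.5, -1.0, -1.2]
opening: 0.0145
```

Run:
```python
from h import *
go(.608,.282,.13,174.8)
c=ctrl.capture("wrist");s=ctrl.get_state();z=s["ee_pos"][2]-.0156
q=onplane(c,[(257,178),(246,322)],z)
print(np.round(Ro.from_quat(s["tcp_rot"]).inv().apply(q-s["ee_pos"])*1000,1))
```

```text
at [0.5107 0.2185 0.1481] yaw 131.6 q7 -0.54 t 20.40 F [-0.5 -1.  -1.2] open 0.0145
delta [-17.1, 114.9, 18.6] [0.33, -0.06, -43.21] ->yaw 174.8
[[ 43.2   2.7  15.7]
 [-45.2  -4.4  15.5]]
```

Well centred in the hand. On to the +y plywood bay.

Call:
arm_command(
  series=[-17, 115, 18, 0.3, 0, -36, -17, 115, 18, 0.3, 0, -36, -17, 115, 18, 0.3, 0, -36, -17, 115, 18, 0.3, 0, -36, -17, 115, 18, 0.3, 0, -36],
)

```text
time_s: 20.87
ee_pos: [0.607, 0.2825, 0.1294]
tcp_rot: [0.111, 0.994, 0.0, -0.002]
contact_force: [-0.4, -0.4, -0.8]
opening: 0.0146
```

Call:
arm_command(
  series=[0, 0, 0, 0, 0, -8, 0, 0, 0, 0, 0, -8, 0, 0, 0, 0, 0, -8],
)

```text
time_s: 21.12
ee_pos: [0.6066, 0.2819, 0.1293]
tcp_rot: [0.043, 0.999, 0.0, -0.002]
contact_force: [0.1, 0.0, -1.1]
opening: 0.0148
```

Run:
```python
from h import *
go(.608,.282,.0336,174.8)
```

```text
at [0.6066 0.2819 0.1293] yaw 175.0 q7 0.18 t 21.12 F [ 0.1  0.  -1.1] open 0.0148
delta [-1.8, 0.2, 95.6] [-0.0, -0.28, 0.22] ->yaw 174.8
```

Call:
arm_command(
  series=[-2, 0, 40, 0, -0.3, 0, -2, 0, 70, 0, -0.3, 0, -2, 0, 88, 0, -0.3, 0, -2, 0, 95, 0, -0.3, 0, -2, 0, 95.5, 0, -0.3, 0],
)

```text
time_s: 21.53
ee_pos: [0.6075, 0.2811, 0.0342]
tcp_rot: [0.046, 0.999, -0.001, -0.0]
contact_force: [0.6, 0.1, -0.6]
opening: 0.0149
```

Call:
arm_command(
  series=[0, 0, 0, 0, 0, 0, 0, 0, 0, 0, 0, 0, 0, 0, 0, 0, 0, 0, 0, 0, 0, 0, 0, 0],
  fingers=45,
)

```text
time_s: 21.87
ee_pos: [0.6077, 0.2811, 0.0348]
tcp_rot: [0.046, 0.999, -0.001, 0.0]
contact_force: [0.4, -0.4, -0.3]
opening: 0.0386
```

Call:
arm_command(
  series=[0, 0, -20, 0, 0, 0, 0, 0, -60, 0, 0, 0, 0, 0, -100, 0, 0, 0, 0, 0, -140, 0, 0, 0, 0, 0, -180, 0, 0, 0],
)

```text
time_s: 22.28
ee_pos: [0.6072, 0.2815, 0.2168]
tcp_rot: [0.046, 0.999, -0.001, 0.0]
contact_force: [0.7, -1.3, 0.1]
opening: 0.0387
```

Call:
arm_command(
  series=[60, -100, -60, 0, 0, 0, 60, -100, -60, 0, 0, 0, 60, -100, -60, 0, 0, 0, 60, -100, -60, 0, 0, 0, 60, -100, -60, 0, 0, 0],
)

```text
time_s: 22.7
ee_pos: [0.5379, 0.1856, 0.2785]
tcp_rot: [0.048, 0.999, -0.002, 0.001]
contact_force: [0.2, 0.0, -0.8]
opening: 0.0387
```

Run:
```python
from h import *
c=ctrl.capture("wrist");a=ctrl.capture("side")
f=lambda c,s:cv2.resize(cv2.cvtColor(c["img"],cv2.COLOR_RGB2BGR)[s],(400,400))
cv2.imwrite("pics/end.png",np.hstack([cv2.resize(cv2.cvtColor(c["img"],cv2.COLOR_RGB2BGR),(400,400)),f(a,np.s_[130:330,90:290])]))
P=cloud(c)
for n,x,y,z0,r in(("ltube",.6,.014,.03,.037),("chisel",.598,-.072,.0165,.034),("stube",.6,.2,.0275,.033),("latch",.608,.282,.0155,.03)):
    m=(P[...,2]>z0)&(P[...,2]<.06)&(abs(P[...,0]-x)<(.08 if r>.0335 else .052))&(abs(P[...,1]-y)<r);q=P[m]
    if len(q): print(n,len(q),np.percentile(q,[2,50,98],axis=0).round(3).tolist(),[np.round(v,1) for v in cv2.minAreaRect((q[:,:2]*1000).astype(np.float32))])
go(.5,.15,.3)
```

```text
ltube 2130 [[0.529, 0.002, 0.031], [0.586, 0.02, 0.041], [0.653, 0.031, 0.044]] [array([595.1,  15.5]), array([ 31. , 136.3]), np.float64(88.1)]
chisel 1287 [[0.521, -0.076, 0.019], [0.583, -0.067, 0.026], [0.666, -0.061, 0.029]] [array([597.3, -69.3]), array([ 14.9, 156.8]), np.float64(87.7)]
stube 860 [[0.566, 0.188, 0.029], [0.598, 0.2, 0.035], [0.634, 0.213, 0.037]] [array([600.5, 200.6]), array([23.4, 70.8]), np.float64(85.0)]
latch 595 [[0.567, 0.272, 0.016], [0.6, 0.282, 0.019], [0.648, 0.291, 0.021]] [array([608.3, 281.3]), array([18.3, 87.8]), np.float64(84.8)]
at [0.5389 0.1877 0.2771] yaw 174.6 q7 0.34 t 22.80 F [-0.6 -0.1 -0.3] open 0.0389
delta [35.1, -41.2, -22.9] [-0.06, 0.07, -0.0] ->yaw 174.6
```

View pics/end.png

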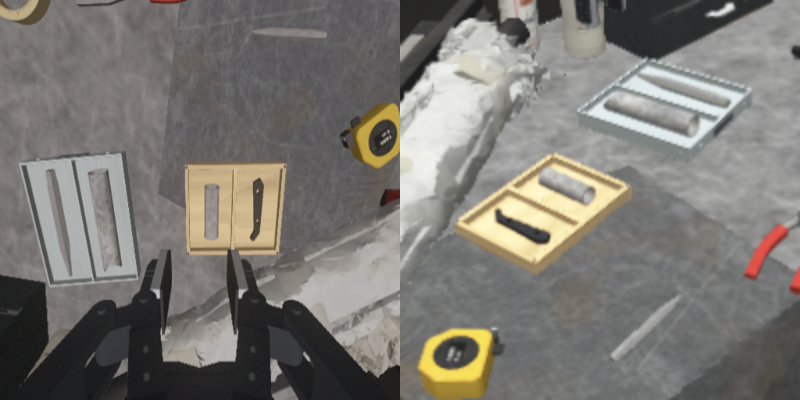

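The pictures show all four items flat and lengthwise, one per bay, and the punch where it was. The marker was untouched as of the earlier view. Handing in.

Run:
```python
from h import *
w=ctrl.capture("side");p=onplane(w,[(306,157)],.01);P=cloud(w)
m=(w["img"].max(2)<60)&(abs(P[...,0]-.449)<.09)&(abs(P[...,1]+.284)<.05)&(P[...,2]>.005)
print("marker",np.nanmedian(P[m],0).round(3),m.sum(),ctrl.get_state()["time_s"])
print(ctrl.close_job())
```

```text
marker [ 0.467 -0.276  0.01 ] 116 22.85
the job is handed in; nothing more can be done
None
```

Both kits are made up and the job is handed in, after about 23 s of robot time.

| Tray | Bay | Item |
|---|---|---|
| Long metal tray | +y | Longer tube |
| Long metal tray | -y | Cold chisel |
| Short plywood tray | -y | Shorter tube |
| Short plywood tray | +y | Latch plate |

- **Placement:** in the last wrist and side views, all four lie flat and lengthwise, one per bay. Each is within about 3 mm of its bay centre, except the long tube, whose fit reads 5 mm short along its bay, and within about 1° of its tray's direction. Their top heights agree with the stated floor and object heights.
- **Left alone:** I never moved the marker or the centre punch. The last pictures show the punch where it lay. A rough final check of the marker read about 20 mm from the first estimate, but only part of it was in that mask, so I take this as measurement scatter. I did not look at it again closely.
- **Forces:** contact never read above about 18 N. The highest reading came when the jaws closed on the long tube.

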